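Reset the coolant valve: close it to the stop, open it two turns and hold

ROBOT

A 6-joint arm with a two-finger parallel gripper is mounted at the origin on a cart in front of the work surface, level with it; the furniture and walls round the work are solid. World frame = base frame: x ahead of the robot, y to its left, z up, the work surface at z = 0. Lengths are in mm, angles in degrees, forces in N, time in s.
With the tool pointing down it reaches from about 350 to 975 mm from the base axis. Payload 7.1 kg.
Tool frame: the origin (TCP) lies between the finger pads, 19 mm behind the fingertips; this is the grasp point; z points along the fingers, y is the line along which they close (so a half turn about z gives the same grasp; the last joint's range is limited). The gripper opens to 88 mm and grips with 3 to 60 N. Pads are 20 mm wide; open, the fingers measure 115 mm over their backs; the gripper's body (75 mm by 178 mm) begins 61 mm behind the grasp point.
Start: joints at [-76.719, 24.242, 93.386, -0, 62.372, -1.089], TCP at [155.131, -605.425, 241.375] pointing down, gripper open.
Joint ranges: [-172.04, 172.04], [-51.8, 120.97], [4.93, 147.93], [-75.15, 255.16], [6.16, 154.13], [-145.62, 145.62]. Speed limits (degrees/s): [136.94, 136.94, 172.46, 180, 180, 180].

INTERFACE

Orientations are given as [roll, pitch, yaw] about the fixed x, y, z axes, in that order (R = Rz(yaw) Ry(pitch) Rx(roll)).
In Python, from bench import arm gives the robot as it stands.
- The arm moves only by the shell command python3 -m jog 'ROWS' [OPENING] [FORCE]. ROWS is rows parted by semicolons, their numbers by spaces, 1 to 12 of them, each of 4 numbers: dx, dy, dz in mm, then a turn about the tool's z in degrees; each row is the pose to reach, as a shift and turn from the pose commanded when the command began, along the tool's axes at that moment; what a row does not reach only later rows make up. A row lasts 1/8 s, in which the tool goes at most 62.5 mm and 10.7 degrees, less where a joint would pass 70% of its speed; a pose out of reach is approached as far as the arm can. OPENING is the opening from 0.0 (shut) to 1.0 (fully open), set as the command begins (- or left out keeps the last). The fingers move at their own pace and stop on an object; FORCE is the grip in N (left out, the last holds). Time passes only in rows, so rows that do not move let the fingers close. It prints the time, the measured TCP pose, the force, the opening and the grip force at its end.
- arm.sense(): the state, without advancing time (a new reading comes with each control period).
- arm.capture(name): name is "scene" or "top" or "wrist"; returns a dict with "img" (420x560x3 uint8, red, green, blue), "fov_y" (degrees; the focal length in pixels is half the picture's height over the tangent of half this angle, whatever the lens; pixels are square), "cx", "cy" (the principal point, pixels), "cam_to_world" (4x4, takes a point from camera to world coordinates). Camera axes: x right, y down, z forward; pixel columns grow to the right and rows downward; lengths in mm; the calibration is good to about 2 mm. A picture is of the moment at which its call begins. There is no depth.
- arm.hand_in(): hands the job in; it is judged then, once.
The state is a dict: "clock": time; "joints": joint angles; "dq": joint speeds; "joint_torque": joint torques, N m; "tcp_pos": TCP position; "orientation": TCP orientation; "wrist_force": force on the tool from outside, world axes, zero at the start; "wrist_torque": the same for the moment, N m; "gripper_width": opening from 0.0 (shut) to 1.0 (fully open); "grasp_force": force on a finger pad.
Only numpy, scipy, OpenCV 4.12 (cv2) and the standard library are available. Lean on these libraries where they do the work, as an engineer would, in place of code of your own. Each camera call takes 0.05 s, during which the arm holds its last target. There are 200 camera calls.

TASK

Set the coolant valve for the lens edger: turn its red handwheel by the black crank handle clockwise (seen from above) until it is fully closed against its stop, then open it again counter-clockwise by exactly two full turns from the stop. Finish there with the wheel at rest and the crank handle still held in the gripper (the program ends while holding it), and leave the pliers, the dropper bottle and the glasses undisturbed.

Things in the scene. Friction and masses are not known exactly. Their poses are not given: they have to be found in the camera images.
- valve: Brass valve with two hose barbs on a round dark steel flange (100 mm across), bolted to the worktop; the barbs reach 64 mm out to both sides. Origin: centre of the flange's underside, z up along the valve stem.
- handwheel (a joint): Angle of the red handwheel about its vertical stem, rad: 0 = fully closed, against a hard stop; grows counter-clockwise seen from above (opening); one turn is 6.283; open stop at 22 (3.5 turns). Starts 0.4 to 1.1 turns open. Steady drag of about 0.12 N m (3 N at the crank handle); it stays where left and does not rise or sink as it turns.
- hub (a point): Point on the wheel's axis at the top of its hub, 108 mm above the worktop. The red wheel is a 12 mm thick ring of 102 mm outer diameter with three spokes and lies level, its underside 90 mm and its highest parts (hub nut, boss under the handle) 108 mm above the worktop.
- crank_mid (a point): Grip point on the crank handle: on the handle's axis, 132 mm above the worktop. It circles the hub at 45 mm radius; counter-clockwise from above opens.
- crank: Black round upright crank handle on the wheel's rim, 18 mm in diameter, 48 mm tall (from 106 to 154 mm above the worktop). It spins freely on its pin, so it can be held firmly without turning the gripper while it is led round. Origin: centre of its lower end, z up.
- pliers: Pliers with dark grips, 52x156x14 mm, lying loose left of the valve. Bystander. Origin: centre of the underside.
- dropper: Amber dropper bottle with a black top, 33 mm across, 102 mm tall, standing loose right of the valve. Bystander. Origin: centre of its foot.
- glasses: Black spectacles, 45x133x15 mm, lying loose right of the dropper bottle. Bystander. Origin: centre of the underside.

How it is judged:
By the outcome, as a careful person would: the job done as asked, in the order asked, and still so for the second after the job is handed in, while the arm keeps its last pose, push and grip.
It also fails if it takes over 72 s, if anything falls off the work surface, if the arm or the gripper's body presses on something with over 40 N, if the wrist force passes 120 N, or if a joint passes its speed limit or range.

## Working session

There is one attempt and no reset: what is moved stays moved. The work goes in short steps, Python scripts to look and compute and a shell command to move; the robot and the scene stay as the last step left them, time stands still between calls to the robot, and variables do not carry over. Pictures are saved under pics/ and viewed, at most 10 in all, crops included, and the job is handed in when it is done.

```bash
mkdir -p pics
cat > h.py <<'E'
import numpy as np,cv2
from bench import arm
def cap(n,f):
    c=arm.capture(n); cv2.imwrite('pics/'+f,c['img'][:,:,::-1]); np.savez('pics/'+f+'.npz',fov=c['fov_y'],cx=c['cx'],cy=c['cy'],T=c['cam_to_world']); return c
def ray(f,u,v):
    d=np.load('pics/'+f+'.npz'); F=210/np.tan(np.radians(d['fov'])/2)
    T=d['T']; r=T[:3,:3]@np.array([(u-d['cx'])/F,(v-d['cy'])/F,1]); return T[:3,3],r/np.linalg.norm(r)
def atz(f,u,v,z):
    o,r=ray(f,u,v); return o+r*(z-o[2])/r[2]
def tri(*obs):
    A=0;b=0
    for f,u,v in obs:
        o,r=ray(f,u,v);P=np.eye(3)-np.outer(r,r);A=A+P;b=b+P@o
    p=np.linalg.solve(A,b); return p,[np.linalg.norm(np.cross(p-ray(*q)[0],ray(*q)[1])) for q in obs]
E
python3 - <<'E'
from h import *
a=cap('scene','s1.png')['img'];b=cap('top','t1.png')['img']
cv2.imwrite('pics/st.png',np.hstack([cv2.resize(a,(560,420)),cv2.resize(b,(560,420))])[:,:,::-1])
for n in 'st': d=np.load(f'pics/{n}1.png.npz');print(d['fov'],d['T'].round(2))
print(arm.sense())
E
```

```text
50.41340434010683 [[ 8.10000e-01 -2.50000e-01  5.30000e-01  5.74000e+00]
 [-5.80000e-01 -3.50000e-01  7.30000e-01 -1.00608e+03]
 [ 0.00000e+00 -9.00000e-01 -4.30000e-01  4.78710e+02]
 [ 0.00000e+00  0.00000e+00  0.00000e+00  1.00000e+00]]
47.543349153233606 [[-0.00000e+00 -9.80000e-01  1.80000e-01  3.22680e+02]
 [-1.00000e+00  1.00000e-02  0.00000e+00 -3.46350e+02]
 [-0.00000e+00 -1.80000e-01 -9.80000e-01  1.16347e+03]
 [ 0.00000e+00  0.00000e+00  0.00000e+00  1.00000e+00]]
{'clock': 0.1, 'joints': array([-7.67191899e+01,  2.42794971e+01,  9.34266896e+01, -4.32398687e-04,
        6.23734507e+01, -1.08956044e+00]), 'dq': array([ 0.13940227, -0.13070451, -0.14487515, -0.04599402,  0.05766979,
        0.1132646 ]), 'joint_torque': array([ 9.74072100e-04, -5.45614243e+01, -2.74323606e+01,  6.45546382e-02,
        1.87859545e-02, -2.00549670e-05]), 'tcp_pos': array([ 155.02076779, -604.97357538,  240.68797413]), 'orientation': array([-1.79920370e+02, -1.13157357e-03,  1.43705706e+01]), 'wrist_force': array([-0.72515655,  0.53138397,  0.51469346]), 'wrist_torque': array([ 0.03453126,  0.00960466, -0.00755818]), 'grasp_force': 0.0, 'gripper_width': 0.999407906779671}
```

View pics/s1.png

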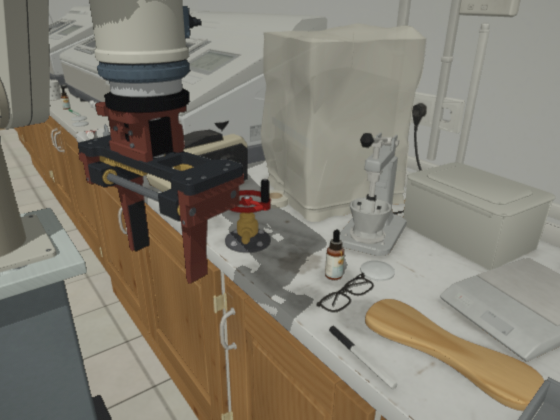

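View pics/t1.png

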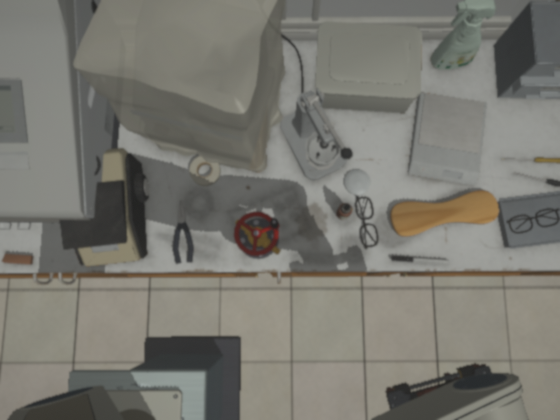

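The scene view shows the red wheel near (250,203) with the black crank near (265,190). The top view shows the wheel at (257,234) and the crank near (274,223), with pliers left and dropper right. I'll enlarge both.

Run:
```python
from h import *
a=cv2.imread('pics/s1.png')[165:265,215:305];b=cv2.imread('pics/t1.png')[195:275,215:315]
a=cv2.resize(a,(400,444),interpolation=2);b=cv2.resize(np.clip(b*1.6,0,255).astype('uint8'),(400,320),interpolation=2)
o=np.zeros((444,800,3),'uint8');o[:,:400]=a;o[:320,400:]=b
cv2.imwrite('pics/z1.png',o)
```

```text
(no output)
```

View pics/z1.png

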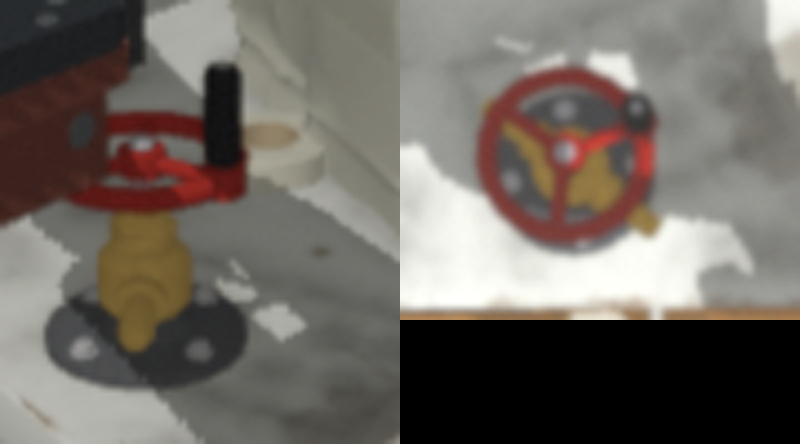

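Crop: in the scene image the crank top is at about (265,180.5) and its foot at (265,201.5), with the hub at (246.5,197). In the top image the hub is at (256.5,232.8), with the crank from its top (274.2,220.5) to its foot (273.5,225.5).

Run:
```python
from h import *
s,t='s1.png','t1.png'
print('hub',tri((s,246.5,197),(t,256.5,232.8)))
print('top',tri((s,265,181),(t,274.3,221.3)))
print('mid',tri((s,265,191),(t,274.1,222.5)))
for n,u,v,z in [('hub',256.5,232.8,108),('ctop',274.3,221.3,154),('dropper',344,211,60),('pl',183,243,10),('gl',367,222,10)]: print(n,atz(t,u,v,z).round(1))
for n,u,v,z in [('hub',246.5,197,108),('ctop',265,181,154)]: print(n,atz(s,u,v,z).round(1))
from scipy.spatial.transform import Rotation as R
print(R.from_euler('xyz',arm.sense()['orientation'],degrees=True).as_matrix().round(3))
```

```text
hub (array([ 458.41722945, -286.9205809 ,  104.93187775]), [np.float64(0.5383329942165949), np.float64(0.5383329942164341)])
top (array([ 477.30478374, -327.52428728,  149.4860992 ]), [np.float64(0.6366725441149038), np.float64(0.6366725441147717)])
mid (array([ 477.92837752, -326.62658386,  127.4488623 ]), [np.float64(0.735665545495426), np.float64(0.7356655454954356)])
hub [ 458.5 -287.4  108. ]
ctop [ 477.2 -327.9  154. ]
dropper [ 515.1 -490.    60. ]
pl [ 447.1 -103.5   10. ]
gl [ 496.2 -551.9   10. ]
hub [ 454.2 -292.6  108. ]
ctop [ 470.2 -336.7  154. ]
[[ 0.969  0.248 -0.   ]
 [ 0.248 -0.969  0.001]
 [ 0.    -0.001 -1.   ]]
```

Hub ≈ (458,-287) and crank ≈ (477.5,-327). The 44.5 mm radius and the heights fit the text. I'll move above the crank at the current height.

```bash
python3 -m jog '20 -10 0 0;54 -27 0 0;92 -46 0 0;131 -65 0 0;170 -85 0 0;209 -104 0 0;248 -123 0 0;286 -142 0 0;322 -160 0 0;352 -175 0 0;373 -186 0 0;381 -190 0 0' 1.0; python3 -m jog '0 0 0 0;0 0 0 0'
python3 - <<'E'
from h import *
a=cap('wrist','w1.png')['img'];d=np.load('pics/w1.png.npz');print(d['fov'],d['T'].round(2))
s=cap('scene','s2.png');t=cap('top','t2.png')
for z in ((477.5,-327,154),(477.5,-327,108),(458,-287,108)):
    T=np.linalg.inv(d['T']);p=T[:3,:3]@np.array(z)+T[:3,3];F=210/np.tan(np.radians(d['fov'])/2);print(p[:2]/p[2]*F+[d['cx'],d['cy']])
E
```

```text
clock: 1.6
tcp_pos: [477.9, -324.7, 241.2]
orientation: [-180.0, 0.0, 14.5]
wrist_force: [-0.7, -0.1, -0.5]
gripper_width: 1.002
grasp_force: 0.0
clock: 1.85
tcp_pos: [476.5, -327.1, 241.3]
orientation: [-180.0, 0.0, 14.3]
wrist_force: [0.5, 0.2, -0.3]
gripper_width: 1.001
grasp_force: 0.0
66.98330249556025 [[ 2.5000e-01 -9.4000e-01 -2.5000e-01  5.4667e+02]
 [-9.7000e-01 -2.4000e-01 -7.0000e-02 -3.0873e+02]
 [ 0.0000e+00  2.6000e-01 -9.6000e-01  3.8458e+02]
 [ 0.0000e+00  0.0000e+00  0.0000e+00  1.0000e+00]]
[274.90255943 224.04881356]
[274.77479453 208.89547037]
[226.74553617 218.51596562]
```

View pics/w1.png

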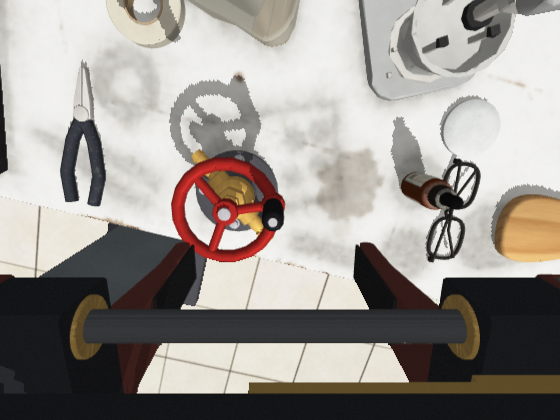

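The wrist view shows the crank top at about (272.5,222.5) and the hub nut at (224,213), within a few px of the prediction. Triangulating.

Run:
```python
from h import *
s,t,w='s1.png','t1.png','w1.png'
print('hub',tri((s,246.5,197),(t,256.5,232.8),(w,224,213)),tri((t,256.5,232.8),(w,224,213)),atz(w,224,213,108))
print('top',tri((s,265,181),(t,274.3,221.3),(w,272.5,222.5)),tri((t,274.3,221.3),(w,272.5,222.5)),atz(w,272.5,222.5,154))
```

```text
hub (array([ 459.83316391, -284.83358115,  103.28887977]), [np.float64(0.763777700112328), np.float64(2.367492073847263), np.float64(2.1114108235013176)]) (array([ 459.7655576 , -284.81662742,   99.54824434]), [np.float64(2.072888670726272), np.float64(2.0728886707263348)]) [ 462.46484006 -283.51304682  108.        ]
top (array([ 477.31268863, -326.55230088,  149.21092988]), [np.float64(0.1491913422672196), np.float64(1.423406499204218), np.float64(1.3778475657318743)]) (array([ 477.4411233 , -326.52775124,  150.42494418]), [np.float64(1.3735759407590815), np.float64(1.3735759407590553)]) [ 478.24162712 -324.92778015  154.        ]
```

Crank ≈ (477.5,-326), hub ≈ (460.5,-285.5), radius 44. Descend and grip.

```bash
python3 -m jog '0.5 -0.5 10 0;0.5 -0.5 28 0;0.5 -0.5 48 0;0.5 -0.5 66 0;0.5 -0.5 82 0;0.5 -0.5 95 0;0.5 -0.5 103 0;0.5 -0.5 106 0;0.5 -0.5 106 0' 1.0;  python3 -m jog '0 0 0 0;0 0 0 0;0 0 0 0;0 0 0 0' 0.0 15;  python3 -m jog '0 0 0 0;0 0 0 0;0 0 0 0;0 0 0 0' 0.0 15
```

```text
clock: 3.12
tcp_pos: [477.6, -326.3, 135.5]
orientation: [180.0, -0.0, 14.4]
wrist_force: [-0.4, 0.7, 0.2]
gripper_width: 0.998
grasp_force: 0.0
clock: 3.62
tcp_pos: [477.4, -326.2, 135.5]
orientation: [180.0, -0.0, 14.4]
wrist_force: [0.0, -0.3, -0.2]
gripper_width: 0.586
grasp_force: 0.0
clock: 4.12
tcp_pos: [477.1, -325.4, 135.3]
orientation: [-179.9, 0.0, 14.4]
wrist_force: [-0.5, 4.3, 3.4]
gripper_width: 0.202
grasp_force: 15.0
```

```bash
python3 -m jog '0 0 0 0;0 0 0 0' 0.0 45
python3 - <<'E'
from h import *
a0=81.7
for k in range(0,25):
    a=np.radians(a0+15*k); b=np.radians(a0); print(15*k,(45*(np.cos(a)-np.cos(b))).round(1),(45*(np.sin(a)-np.sin(b))).round(1))
E
```

```text
clock: 4.38
tcp_pos: [477.1, -325.5, 135.3]
orientation: [-179.9, 0.0, 14.4]
wrist_force: [-1.4, 5.2, 3.7]
gripper_width: 0.2
grasp_force: 45.0
0 0.0 0.0
15 -11.7 0.2
30 -23.1 -2.7
45 -33.4 -8.4
60 -41.8 -16.6
75 -47.8 -26.7
90 -51.0 -38.0
105 -51.2 -49.8
120 -48.3 -61.2
135 -42.6 -71.4
150 -34.4 -79.8
165 -24.3 -85.9
180 -13.0 -89.1
195 -1.2 -89.2
210 10.1 -86.3
225 20.4 -80.6
240 28.8 -72.4
255 34.8 -62.3
270 38.0 -51.0
285 38.2 -39.3
300 35.3 -27.9
315 29.6 -17.6
330 21.4 -9.2
345 11.3 -3.2
360 0.0 -0.0
```

```bash
python3 -m jog '-6 0.2 0 0;-11.7 0.2 0 0;-17.5 -1 0 0;-23.1 -2.7 0 0;-28.5 -5.2 0 0;-33.4 -8.4 0 0;-33.4 -8.4 0 0'
```

```text
clock: 5.25
tcp_pos: [443.2, -326.1, 135.3]
orientation: [-180.0, -0.0, 14.4]
wrist_force: [2.0, 4.8, -0.5]
gripper_width: 0.197
grasp_force: 45.0
```

```bash
python3 -m jog '-4.4 -4 0 0;-8.4 -8.2 0 0;-11.6 -13 0 0;-14.4 -18.3 0 0;-16.3 -24 0 0;-17.6 -29.6 0 0;-18 -35.5 0 0;-17.8 -41.4 0 0;-16.6 -47.2 0 0;-14.9 -52.8 0 0;-14.9 -52.8 0 0'
```

```text
clock: 6.62
tcp_pos: [414.9, -277.7, 135.3]
orientation: [-179.9, 0.1, 14.4]
wrist_force: [-3.7, 2.3, 3.5]
gripper_width: 0.2
grasp_force: 45.0
```

```bash
cat > g.py <<'E'
import sys
from bench import arm
import numpy as np
s=arm.sense();f=s['wrist_force'];print(s['tcp_pos'].round(1),f.round(1),flush=True)
sys.exit(np.hypot(f[0],f[1])>float(sys.argv[1]))
E
python3 - <<'E'
import numpy as np
a=np.radians(81.7+120+7.5*np.arange(0,40));d=np.diff(45*np.c_[np.cos(a),np.sin(a)],axis=0).round(1)
for k,x in enumerate(d):print(120+7.5*(k+1),*x,end=' | ')
E
```

```text
127.5 2.5 -5.3 | 135.0 3.2 -4.9 | 142.5 3.8 -4.5 | 150.0 4.4 -3.9 | 157.5 4.8 -3.3 | 165.0 5.2 -2.7 | 172.5 5.5 -2.0 | 180.0 5.8 -1.2 | 187.5 5.9 -0.5 | 195.0 5.9 0.3 | 202.5 5.8 1.1 | 210.0 5.6 1.8 | 217.5 5.3 2.5 | 225.0 4.9 3.2 | 232.5 4.5 3.8 | 240.0 3.9 4.4 | 247.5 3.3 4.8 | 255.0 2.7 5.2 | 262.5 2.0 5.5 | 270.0 1.2 5.8 | 277.5 0.5 5.9 | 285.0 -0.3 5.9 | 292.5 -1.1 5.8 | 300.0 -1.8 5.6 | 307.5 -2.5 5.3 | 315.0 -3.2 4.9 | 322.5 -3.8 4.5 | 330.0 -4.4 3.9 | 337.5 -4.8 3.3 | 345.0 -5.2 2.7 | 352.5 -5.5 2.0 | 360.0 -5.8 1.2 | 367.5 -5.9 0.5 | 375.0 -5.9 -0.3 | 382.5 -5.8 -1.1 | 390.0 -5.6 -1.8 | 397.5 -5.3 -2.5 | 405.0 -4.9 -3.2 | 412.5 -4.5 -3.8 |
```

```bash
set -e; exec 3>&1; J="python3 -m jog"; 
python3 -m jog '2.5 -5.3 0 0;2.5 -5.3 0 0' >/dev/null; python3 g.py 12
python3 -m jog '3.2 -4.9 0 0;3.2 -4.9 0 0' >/dev/null; python3 g.py 12
python3 -m jog '3.8 -4.5 0 0;3.8 -4.5 0 0' >/dev/null; python3 g.py 12
python3 -m jog '4.4 -3.9 0 0;4.4 -3.9 0 0' >/dev/null; python3 g.py 12
python3 -m jog '4.8 -3.3 0 0;4.8 -3.3 0 0' >/dev/null; python3 g.py 12
python3 -m jog '5.2 -2.7 0 0;5.2 -2.7 0 0' >/dev/null; python3 g.py 12
python3 -m jog '5.5 -2.0 0 0;5.5 -2.0 0 0' >/dev/null; python3 g.py 12
python3 -m jog '5.8 -1.2 0 0;5.8 -1.2 0 0' >/dev/null; python3 g.py 12
```

```text
[ 416.  -272.4  135.3] [-4.2  2.2  4.5]False
```

```bash
sed -i 's/sys.exit(\(.*\))$/sys.exit(int(\1))/' g.py; set -e
python3 -m jog '3.2 -4.9 0 0;3.2 -4.9 0 0' >/dev/null; python3 g.py 12
python3 -m jog '3.8 -4.5 0 0;3.8 -4.5 0 0' >/dev/null; python3 g.py 12
python3 -m jog '4.4 -3.9 0 0;4.4 -3.9 0 0' >/dev/null; python3 g.py 12
python3 -m jog '4.8 -3.3 0 0;4.8 -3.3 0 0' >/dev/null; python3 g.py 12
python3 -m jog '5.2 -2.7 0 0;5.2 -2.7 0 0' >/dev/null; python3 g.py 12
python3 -m jog '5.5 -2.0 0 0;5.5 -2.0 0 0' >/dev/null; python3 g.py 12
python3 -m jog '5.8 -1.2 0 0;5.8 -1.2 0 0' >/dev/null; python3 g.py 12
```

```text
[ 417.9 -266.9  135.3] [-5.6  2.2  4.3]
[ 420.5 -261.6  135.3] [-5.   3.1  5.7]
[ 423.8 -256.6  135.3] [-4.6  3.   6.1]
[ 427.7 -252.2  135.3] [-4.1  3.9  5. ]
[ 432.2 -248.2  135.3] [-3.6  3.5  4.7]
[ 437.2 -244.9  135.3] [-3.4  5.2  4.1]
[ 442.7 -242.3  135.3] [-2.4  4.9  5.2]
```

```bash
set -e
python3 -m jog '5.9 -0.5 0 0;5.9 -0.5 0 0' >/dev/null; python3 g.py 12
python3 -m jog '5.9 0.3 0 0;5.9 0.3 0 0' >/dev/null; python3 g.py 12
python3 -m jog '5.8 1.1 0 0;5.8 1.1 0 0' >/dev/null; python3 g.py 12
python3 -m jog '5.6 1.8 0 0;5.6 1.8 0 0' >/dev/null; python3 g.py 12
python3 -m jog '5.3 2.5 0 0;5.3 2.5 0 0' >/dev/null; python3 g.py 12
python3 -m jog '4.9 3.2 0 0;4.9 3.2 0 0' >/dev/null; python3 g.py 12
python3 -m jog '4.5 3.8 0 0;4.5 3.8 0 0' >/dev/null; python3 g.py 12
python3 -m jog '3.9 4.4 0 0;3.9 4.4 0 0' >/dev/null; python3 g.py 12
python3 -m jog '3.3 4.8 0 0;3.3 4.8 0 0' >/dev/null; python3 g.py 12
python3 -m jog '2.7 5.2 0 0;2.7 5.2 0 0' >/dev/null; python3 g.py 12
python3 -m jog '2.0 5.5 0 0;2.0 5.5 0 0' >/dev/null; python3 g.py 12
python3 -m jog '1.2 5.8 0 0;1.2 5.8 0 0' >/dev/null; python3 g.py 12
```

```text
[ 448.4 -240.4  135.3] [-1.6  4.   4. ]
[ 454.4 -239.4  135.3] [-1.4  5.4  3. ]
[ 460.4 -239.1  135.3] [-0.9  5.1  2.2]
[ 466.4 -239.7  135.4] [0.9 5.8 0.7]
[ 472.2 -241.   135.4] [1.6 4.5 1.3]
[ 477.6 -243.   135.4] [2. 5. 1.]
[ 482.8 -245.7  135.4] [ 1.9  3.2 -0.4]
[ 487.6 -249.1  135.4] [ 2.2  3.  -0.5]
[ 491.9 -253.1  135.4] [ 2.4  2.7 -0.2]
[ 495.7 -257.6  135.4] [ 1.1  1.1 -0.8]
[ 498.9 -262.6  135.4] [0.3 0.4 0.1]
[ 501.5 -268.   135.4] [-1.7  0.5  0.7]
```

```bash
set -e
python3 -m jog '0.5 5.9 0 0;0.5 5.9 0 0' >/dev/null; python3 g.py 12
python3 -m jog '-0.3 5.9 0 0;-0.3 5.9 0 0' >/dev/null; python3 g.py 12
python3 -m jog '-1.1 5.8 0 0;-1.1 5.8 0 0' >/dev/null; python3 g.py 12
python3 -m jog '-1.8 5.6 0 0;-1.8 5.6 0 0' >/dev/null; python3 g.py 12
python3 -m jog '-2.5 5.3 0 0;-2.5 5.3 0 0' >/dev/null; python3 g.py 12
python3 -m jog '-3.2 4.9 0 0;-3.2 4.9 0 0' >/dev/null; python3 g.py 12
python3 -m jog '-3.8 4.5 0 0;-3.8 4.5 0 0' >/dev/null; python3 g.py 12
python3 -m jog '-4.4 3.9 0 0;-4.4 3.9 0 0' >/dev/null; python3 g.py 12
python3 -m jog '-4.8 3.3 0 0;-4.8 3.3 0 0' >/dev/null; python3 g.py 12
python3 -m jog '-5.2 2.7 0 0;-5.2 2.7 0 0' >/dev/null; python3 g.py 12
python3 -m jog '-5.5 2.0 0 0;-5.5 2.0 0 0' >/dev/null; python3 g.py 12
python3 -m jog '-5.8 1.2 0 0;-5.8 1.2 0 0' >/dev/null; python3 g.py 12
```

```text
[ 503.2 -273.5  135.3] [-1.6 -1.3  1.2]
[ 504.2 -279.2  135.3] [-4.6 -0.7  2.2]
[ 504.5 -285.   135.3] [-5.2  0.1  2.8]
[ 504.  -290.7  135.3] [-5.4  1.5  4. ]
[ 502.8 -296.3  135.3] [-6.6  1.8  4. ]
[ 500.9 -301.7  135.3] [-4.9  1.7  4.6]
[ 498.3 -306.8  135.3] [-4.9  3.9  5.3]
[ 495.5 -311.1  135.3] [-3.   6.5  3.7]
[ 494.9 -311.7  135.3] [14.  27.7  2.5]
```

The stop is reached, with a clear 31 N rise at (494.9,-311.7). I'll ease the push to read the zero-load stop angle and fit the circle.

```bash
python3 -m jog '2.4 -1.6 0 0;2.4 -1.6 0 0'>/dev/null; python3 g.py 12; python3 -m jog '1.5 -1 0 0;1.5 -1 0 0'|head -1; python3 g.py 12
python3 - <<'E'
import numpy as np
from scipy.optimize import least_squares as L
P=np.array([[443.2,-326.1],[414.9,-277.7],[417.9,-266.9],[420.5,-261.6],[427.7,-252.2],[437.2,-244.9],[448.4,-240.4],[460.4,-239.1],[472.2,-241],[482.8,-245.7],[491.9,-253.1],[498.9,-262.6],[503.2,-273.5],[504.5,-285],[502.8,-296.3],[498.3,-306.8]])
s=L(lambda p:np.hypot(*(P-p[:2]).T)-p[2],[460,-285,45]);print(s.x,s.fun.round(2))
for q in [(498.3,-306.8),(495.5,-311.1),(494.9,-311.7)]: d=np.array(q)-s.x[:2];print(np.degrees(np.arctan2(d[1],d[0])),np.hypot(*d))
E
```

```text
[ 495.2 -311.4  135.3] [ 4.6 16.1  3.1]
clock: 14.38
[ 495.4 -311.2  135.3] [-0.2  9.9  4.5]
[ 459.43182572 -284.12618544   45.00919566] [-0.01 -0.02 -0.05 -0.03  0.    0.08  0.09  0.03 -0.03 -0.04 -0.1  -0.05
  0.03  0.07  0.04 -0.01]
-30.257221236981817 44.998187056253286
-36.79121200566698 45.038870629692106
-37.86235640360273 44.925567730804026
```

Run:
```python
import numpy as np
inc=np.array("2.5 -5.3 3.2 -4.9 3.8 -4.5 4.4 -3.9 4.8 -3.3 5.2 -2.7 5.5 -2.0 5.8 -1.2 5.9 -0.5 5.9 0.3 5.8 1.1 5.6 1.8 5.3 2.5 4.9 3.2 4.5 3.8 3.9 4.4 3.3 4.8 2.7 5.2 2.0 5.5 1.2 5.8 0.5 5.9 -0.3 5.9 -1.1 5.8 -1.8 5.6 -2.5 5.3 -3.2 4.9 -3.8 4.5 -4.4 3.9 -4.8 3.3 2.4 -1.6 1.5 -1".split(),float).reshape(-1,2).sum(0)
t=np.array([381.5,-190.5])+[-48.3,-61.2]+inc
c,s=np.cos(np.radians(14.37)),np.sin(np.radians(14.37));M=np.array([[c,s],[s,-c]])
cmd=np.array([155.131,-605.425])+M@t;print('cmd',cmd)
C=np.array([459.43,-284.13]);k=np.array([0,7.5]+list(range(15,361,15)))
th=np.radians(-36.9+k);P=C+45.0*np.c_[np.cos(th),np.sin(th)]
r=(P-cmd)@M
for a,b in zip(k,r.round(1)):print(a,*b)
print('closing shift from exact start', (M.T@(P[0]-cmd)).round(2))
```

```text
cmd [ 495.04367559 -312.80956471]
0.0 0.8 -1.5
7.5 5.1 -5.5
15.0 8.9 -10.0
30.0 14.6 -20.3
45.0 17.3 -31.7
60.0 17.1 -43.5
75.0 13.8 -54.7
90.0 7.7 -64.8
105.0 -0.8 -72.9
120.0 -11.1 -78.6
135.0 -22.5 -81.4
150.0 -34.2 -81.1
165.0 -45.5 -77.8
180.0 -55.5 -71.7
195.0 -63.7 -63.2
210.0 -69.3 -52.9
225.0 -72.1 -41.5
240.0 -71.9 -29.8
255.0 -68.6 -18.5
270.0 -62.5 -8.5
285.0 -54.0 -0.3
300.0 -43.7 5.3
315.0 -32.3 8.1
330.0 -20.6 7.9
345.0 -9.3 4.6
360.0 0.8 -1.5
closing shift from exact start [ 0.77 -1.52]
```

```bash
set -e
python3 -m jog '2 -2.5 0 0;5.1 -5.5 0 0;8.9 -10 0 0;14.6 -20.3 0 0;17.3 -31.7 0 0;17.1 -43.5 0 0;13.8 -54.7 0 0;7.7 -64.8 0 0;-0.8 -72.9 0 0;-11.1 -78.6 0 0;-22.5 -81.4 0 0;-34.2 -81.1 0 0' |sed -n '1p;5,6p'; python3 g.py 20
python3 -m jog '-11.3 3.3 0 0;-21.3 9.4 0 0;-29.5 17.9 0 0;-35.1 28.2 0 0;-37.9 39.6 0 0;-37.7 51.3 0 0;-34.4 62.6 0 0;-28.3 72.6 0 0;-19.8 80.8 0 0;-9.5 86.4 0 0;1.9 89.2 0 0;1.9 89.2 0 0'|sed -n '1p;5,6p'; python3 g.py 20
```

```text
clock: 15.88
gripper_width: 0.193
grasp_force: 45.0
[ 441.2 -242.7  135.5] [ 4.4 -2.5 -7.4]
clock: 17.38
gripper_width: 0.195
grasp_force: 45.0
[ 466.3 -328.6  135.3] [0.9 3.9 1.4]
```

```bash
set -e
python3 -m jog '11.7 -0.2 0 0;23 -3.5 0 0;33.1 -9.6 0 0;41.2 -18.1 0 0;46.9 -28.4 0 0;49.6 -39.8 0 0;49.4 -51.6 0 0;46.1 -62.8 0 0;40 -72.9 0 0;31.5 -81 0 0;21.2 -86.7 0 0;9.8 -89.5 0 0' |sed -n '1p;5,6p'; python3 g.py 20
python3 -m jog '-11.7 0.3 0 0;-23 3.6 0 0;-33 9.7 0 0;-41.2 18.2 0 0;-46.8 28.5 0 0;-49.6 39.9 0 0;-49.4 51.6 0 0;-46.1 62.9 0 0;-40 72.9 0 0;-31.5 81.1 0 0;-21.2 86.7 0 0;-9.8 89.5 0 0'|sed -n '1p;5,6p'; python3 g.py 20
python3 -m jog '6 0.3 0 0;11.7 -0.2 0 0;17.5 -1.5 0 0;23 -3.5 0 0;27 -6 0 0;27 -6 0 0;27 -6 0 0'|sed -n '1p;5,6p'; python3 g.py 20
```

```text
clock: 18.88
gripper_width: 0.2
grasp_force: 45.0
[ 453.2 -239.3  135.4] [ 3.2 -3.5 -5.4]
clock: 20.38
gripper_width: 0.199
grasp_force: 45.0
[ 464.8 -328.8  135.3] [-4.2  5.1  5.8]
clock: 21.25
gripper_width: 0.198
grasp_force: 45.0
[ 491.  -316.   135.4] [ 1.2  2.5 -0.6]
```

```bash
python3 -m jog '2 -1.2 0 0;3.8 -2.4 0 0;5.5 -3.6 0 0;5.5 -3.6 0 0;5.5 -3.6 0 0;5.5 -3.6 0 0'|sed -n '1p;5,6p'
python3 - <<'E'
from h import *
a=cap('wrist','w2.png')['img']
for i in range(2):
    s=arm.sense();d=s['tcp_pos'][:2]-[459.43,-284.13];print(s['tcp_pos'].round(2),s['wrist_force'].round(1),np.degrees(np.arctan2(d[1],d[0])));arm.capture('top')
E
```

```text
clock: 22.0
gripper_width: 0.195
grasp_force: 45.0
[ 495.05 -311.34  135.38] [ 0.6 -0.5 -1.6] -37.379190483996425
[ 495.06 -311.36  135.42] [-0.1 -1.5 -1. ] -37.380417283024485
```

View pics/w2.png

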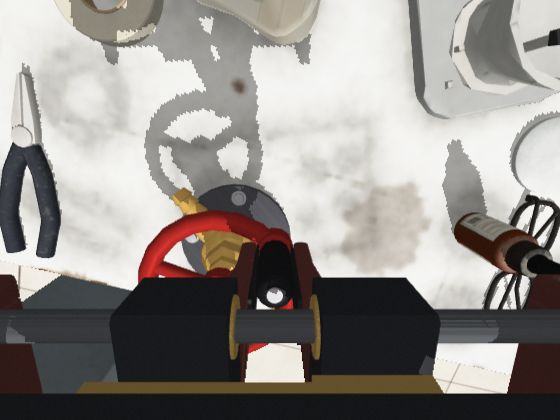

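The crank is still between the pads and the bystanders look undisturbed. The angle is 0.5° short of two turns, so I'll nudge it.

```bash
python3 -m jog '0.4 -0.35 0 0;0.4 -0.35 0 0;0.4 -0.35 0 0;0.4 -0.35 0 0'|sed -n '1p;5,6p'
python3 - <<'E'
from h import *
for i in range(3):
    s=arm.sense();d=s['tcp_pos'][:2]-[459.43,-284.13];print(s['tcp_pos'].round(2),s['wrist_force'].round(1),np.degrees(np.arctan2(d[1],d[0])));t=arm.capture('top')
cap('scene','s3.png');cap('top','t3.png')
A=cv2.imread('pics/s3.png')[130:330,160:400];B=cv2.imread('pics/t3.png')[180:280,150:400]
o=np.zeros((600,800,3),'uint8');o[:333,:400]=cv2.resize(A,(400,333));o[340:580,:600]=cv2.resize(B,(600,240));o[:160,400:800]=cv2.resize(cv2.imread('pics/t1.png')[180:280,150:400],(400,160));cv2.imwrite('pics/z3.png',o)
E
```

```text
clock: 22.65
gripper_width: 0.191
grasp_force: 45.0
[ 495.28 -311.01  135.4 ] [ 0.4 -3.  -1.8] -36.86415479598411
[ 495.29 -311.    135.41] [ 0.8 -3.7 -2. ] -36.844109903379
[ 495.25 -310.97  135.38] [-0.7 -3.4 -2.1] -36.839692981199484
```

View pics/z3.png

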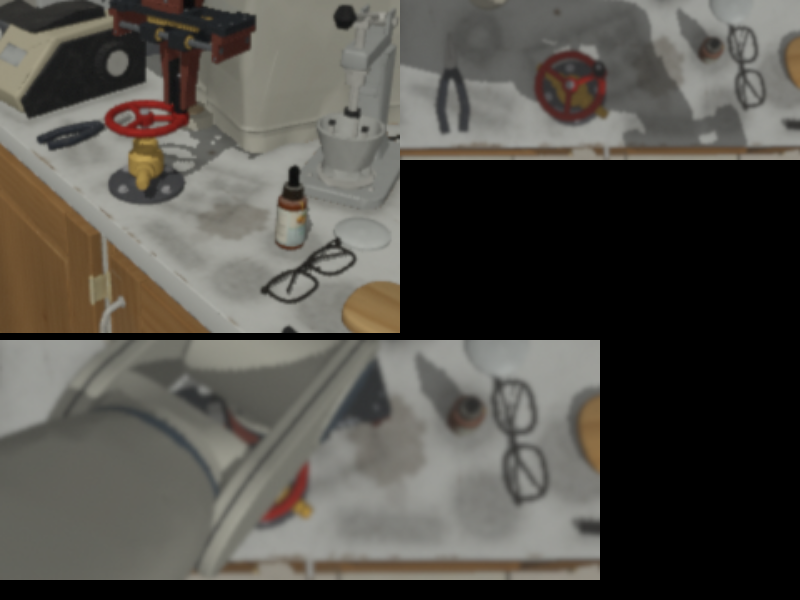

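The gripper is holding the crank and the wheel is at rest. The bottle, glasses and pliers are where they were.

```bash
python3 -c "
from bench import arm
print(arm.hand_in())"
```

```text
the job is handed in; nothing more can be done
None
```

The valve was closed clockwise onto its stop (push rose to about 31 N), then opened two full turns by the measured gripper angle, about ±0.5°. The crank was still held and the bystanders looked unmoved when I handed it in at about 23 s.

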